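# Seat a buggy gearbox block and hold its swing arm ready for the hinge pin

### The job

Set the gearbox block fully home on the chassis's two locating pegs and let go of it, its hinge ears looking off the side of the thinner peg. Then take the swing arm by its upright post and bring its eye between the two ears until the pin holes line up, ready for the hinge pin; finish while still gripping the arm there, level, its eye midway between the ears and resting on neither. Leave the spare wheel, the damper and the glue bottle where they are.

Things in the scene. Friction and masses are not known exactly. Their poses are not given: they have to be found in the camera images.
- chassis: model-buggy chassis, fixed on a low stand: flat dark plate, top 50 mm above the bench, 110 mm wide (y), from x = -60 to +260 mm. Origin on the bench straight below the seat; x towards the nose with two front wheels, y to its left, z up. Fittings on the plate (motor, front gearbox) start at x = +105 mm and stay under 60 mm above it; clear above the seat.
- chassis_seat (a point): seat for the gearbox block: point on top of the chassis plate midway between two upright locating pegs; axes as the chassis. Pegs: 12 mm diameter at y = +18 mm, 8 mm diameter at y = -18 mm; both 13 mm tall, the top 4 mm tapered.
- block: loose light-metal gearbox block, 0.55 to 0.85 kg, upright on the bench. Origin on its underside midway between its two peg holes; z up, hinge ears to -y. Base 44 mm wide (x), y -32 to +44, 16 tall. Holes in the underside, 16 deep: 15 mm diameter at y = +18, 11 mm at y = -18. Seated, this origin is on chassis_seat and its axes are parallel to the chassis's.
- block_grip (a point): where to grip the block: in its tower, 8 mm to +y of the block's origin and 44 mm above its underside; block axes. Tower: 36 mm wide (x), y from -8 to +32 mm of the block's origin, top 64 mm above the underside. Grip it across x.
- block_ears (a point): on the upright axis of the 8 mm pin holes in the block's two ears, midway between them: 28 mm to -y of the block's origin, 36 mm above its underside; block axes. Flat ears one above the other, gap 20 mm, 30 mm wide, open to -y, ending 14 mm to -y of here, top 16 mm above. Behind, a V notch stops and centres the eye (to 1 mm) if pushed to +y; over 5 N may tip the block.
- swing_grip (a point): where to grip the swing arm, in its upright post 36 mm above the arm's underside; y along the arm to its eye, z up. Loose steel arm, 0.12 to 0.2 kg, flat on the bench: bar 16 mm wide (x), 12 thick, about 150 long. Post 12 mm thick (x), 32 long (y), from 12 to 52 mm above the underside. Square hub 26 mm wide, 26 tall at the -y end. Grip the post across x.
- swing_eye (a point): centre of the pin hole in the swing arm's round eye: eye 22 mm diameter, 12 mm thick, upright 8 mm hole; 62 mm to +y of swing_grip and 30 mm below it. Arm axes.
- wheel: spare buggy wheel lying flat, 84 mm across, 38 tall. Bystander; origin at its underside on the bench.
- glue: small clear glue bottle, standing, 28 mm across, 65 tall. Bystander; origin at its underside on the bench.
- damper: spare coil-over damper lying flat, 114 mm long, 23 tall. Bystander; origin at its underside on the bench.
Mind the look-alikes: they are no part of the job. Of the things shaped like the part that bears swing_grip, the bare steel one is meant.

How it is judged:
By the outcome, as a careful person would: the job done as asked, in the order asked, and still so for the second after the job is handed in, while the arm keeps its last pose, push and grip.
It also fails if it takes over 58 s, if anything falls off the work surface, if the arm or the gripper's body presses on something with over 40 N, if the wrist force passes 120 N, or if a joint passes its speed limit or range.

### The arm

A 7-joint arm with a two-finger parallel gripper is mounted at the origin on the work surface. World frame = base frame: x ahead of the robot, y to its left, z up, the work surface at z = 0. Lengths are in m, angles in degrees, forces in N, time in s.
With the tool pointing down it reaches from about 0.4 to 0.85 m from the base axis. Payload 4.5 kg.
Tool frame: the origin (TCP) lies midway between the tips of the shut fingers; the grasp point (between the pads) lies tcp_to_grasp behind it (tcp_to_grasp is the distance from the TCP to the grasp point, in m); y points along the fingers, x is the direction in which the jaws open and shut, and the axes are right-handed (so a half turn about y gives the same grasp; the last joint's range is limited). The gripper opens to 88 mm and grips with 3 to 60 N. Pads are 18 mm wide; open, the fingers measure 123 mm over their backs; the gripper's body (75 mm by 187 mm) begins 45 mm behind the grasp point.
Start: joints at [74.015, 39.483, -11.15, 89.685, 9.013, 51.709, -12.324], TCP at [0.192, -0.595, 0.216] pointing down, gripper open.
Joint ranges: [-172.22, 172.22], [-26.19, 119.32], [-84.43, 86.54], [7.71, 146.69], [-57.33, 237.33], [2.42, 119.75], [-152.13, 152.13]. Speed limits (degrees/s): [147.25, 147.25, 180, 180, 180, 180, 180].

### API

Orientations are given as a 3x3 rotation matrix whose columns are the frame's x, y, z axes.
In Python, from station import * gives the robot as it stands. The module is installed in compiled form; this text tells all that it offers.
- The arm moves only by the tool arm_command, never from a script. Its argument "plan" is a list of rows, each an object of numbers: "x", "y", "z": the shift along the tool's x, y, z in mm; "turn": the turn about the tool's y in degrees; "gripper": the closure, from 0 (fully open) to 1 (shut). In form: [{"x": .., "y": .., "z": .., "turn": .., "gripper": ..}, ...]. A call has 1 to 5 rows; each row is the pose to reach, as a shift and turn from the pose commanded when the call began, along the tool's axes at that moment; what a row does not reach only later rows make up. A row lasts 1/8 s, in which the tool goes at most 62.5 mm and 10.7 degrees, less where a joint would pass 70% of its speed; a pose out of reach is approached as far as the arm can. A call with a gripper value outside its range is refused whole. The fingers move at their own pace and stop on an object; "newtons" is the grip in N (left out, the last holds). Time passes only in rows, so rows that repeat a pose let the fingers close. It gives the time, the measured TCP pose, the force and the opening at its end, in the units of the state.
- get_obs(): the state, without advancing time (a new reading comes with each control period).
- grab_frame(name): name is "side" or "top" or "wrist"; returns the picture (420x560x3 uint8, red, green, blue); there is no depth.
- get_calibration(name): a dict with "mtx" (3x3 intrinsics, pixels), "k1" (the pictures are not rectified: a ray, as slopes to the right and down, at radius r is drawn at 1 + k1 r^2 times it, then the intrinsics apply), "cam_to_world" (4x4, takes a point from camera to world coordinates). Camera axes: x right, y up, looking along -z (the intrinsics and any distortion apply to the point x, -y, -z); pixel columns grow to the right and rows downward; lengths in m; the calibration is good to about 2 mm. A picture is of the moment at which its call begins: read the wrist's pose just before it. get_calibration takes no time and is no camera call; for the wrist camera it gives the pose at the moment of the call.
- job_done(): hands the job in, once; it reports no verdict.
The state is a dict: "time_s": time; "q": joint angles; "joint_vel": joint speeds; "tau": joint torques, N m; "ee_pos": TCP position; "eef_rot": TCP orientation; "wrist_force": force on the tool from outside, world axes, zero at the start; "ft_torque": the same for the moment, N m; "width": finger opening in m.
Only numpy, scipy, OpenCV 4.12 (cv2) and the standard library are available. Lean on these libraries where they do the work, as an engineer would, in place of code of your own. Each camera call takes 0.05 s, during which the arm holds its last target. There are 200 camera calls.

## Working session

There is one attempt and no reset: what is moved stays moved. The work goes in short steps, Python scripts to look and compute and a tool call to move; the robot and the scene stay as the last step left them, time stands still between calls to the robot, and variables do not carry over. Pictures are saved under pics/ and viewed, about 8 in all and at most 12, crops included, and the job is handed in when it is done.

Besides the shell and the picture viewer there is one more tool, called after "Call:" in YAML: its name, and indented under it one key for each argument. arm_command: Moves the arm, as the interface text tells. Its arguments: {"type":"object","properties":{"plan":{"type":"array","items":{"type":"object","properties":{"x":{"type":"number"},"y":{"type":"number"},"z":{"type":"number"},"turn":{"type":"number"},"gripper":{"type":"number"}}}},"newtons":{"type":"number"}},"required":["plan"]}

```bash
mkdir -p pics; cat > h.py <<'E'
from station import *
import numpy as np, cv2
def ray(c,px):
    m=c["mtx"];d=np.array([(px[0]-m[0][2])/m[0][0],(px[1]-m[1][2])/m[1][1]])
    s=cv2.undistortPoints(np.array([[px]],float),np.array(m,float),np.array([c["k1"],0,0,0,0.]))[0,0]
    T=np.array(c["cam_to_world"]);v=T[:3,:3]@np.array([s[0],-s[1],-1]);return T[:3,3],v
def onz(c,px,z):
    o,v=ray(c,px);return o+v*(z-o[2])/v[2]
def proj(c,P):
    T=np.array(c["cam_to_world"]);p=(np.asarray(P,float)-T[:3,3])@T[:3,:3];a=p[...,0]/-p[...,2];b=-p[...,1]/-p[...,2]
    f=1+c["k1"]*(a*a+b*b);m=np.array(c["mtx"]);return np.stack([m[0,0]*a*f+m[0,2],m[1,1]*b*f+m[1,2]],-1)
def tri(l):
    A=np.zeros((3,3));b=np.zeros(3)
    for c,px in l:
        o,v=ray(c,px);v=v/np.linalg.norm(v);M=np.eye(3)-np.outer(v,v);A+=M;b+=M@o
    return np.linalg.solve(A,b)
def save(n,im,crop=None,s=1):
    if crop: x0,y0,x1,y1=crop;im=im[y0:y1,x0:x1]
    im=cv2.resize(im,None,fx=s,fy=s,interpolation=cv2.INTER_CUBIC);cv2.imwrite("pics/"+n+".png",im[:,:,::-1])
E
python3 - <<'E'
from h import *
o=get_obs();print({k:np.round(v,3) for k,v in o.items()})
for n in("top","side"):
    c=get_calibration(n);print(n,np.round(c["mtx"],1),c["k1"],np.round(c["cam_to_world"],3))
a,b=grab_frame("top"),grab_frame("side")
np.save("top0",a);np.save("side0",b)
save("top0",a,None,1.4);save("side0",b,None,1.4)
try: print([k for k in dir(__import__('station')) if 'grasp' in k])
except Exception as e: print(e)
E
```

```text
{'time_s': np.float64(0.0), 'q': array([ 74.018,  39.534, -11.145,  89.743,   9.014,  51.71 , -12.323]), 'joint_vel': array([-0.037,  0.05 , -0.032,  0.05 ,  0.036,  0.03 , -0.107]), 'tau': array([-0.0000e+00, -5.2755e+01, -1.2670e+00, -1.5343e+01, -5.3000e-02,
        7.0000e-03,  0.0000e+00]), 'ee_pos': array([ 0.192, -0.594,  0.215]), 'eef_rot': array([[ 0.308, -0.001,  0.951],
       [-0.951,  0.002,  0.308],
       [-0.002, -1.   , -0.   ]]), 'wrist_force': array([-0.084,  0.739, -0.726]), 'ft_torque': array([-0.019,  0.013, -0.02 ]), 'width': np.float64(0.088)}
top [[542.4   0.  291.8]
 [  0.  542.4 217.6]
 [  0.    0.    1. ]] 0.07244809530064228 [[ 0.024  0.998 -0.056  0.4  ]
 [-1.     0.023 -0.008  0.019]
 [-0.007  0.056  0.998  1.172]
 [ 0.     0.     0.     1.   ]]
side [[436.1   0.  278. ]
 [  0.  436.1 211.9]
 [  0.    0.    1. ]] -0.13512549112504305 [[-0.828  0.332 -0.453  0.077]
 [-0.561 -0.504  0.657  0.619]
 [-0.01   0.797  0.603  0.591]
 [ 0.     0.     0.     1.   ]]
['tcp_to_grasp']
```

View pics/top0.png

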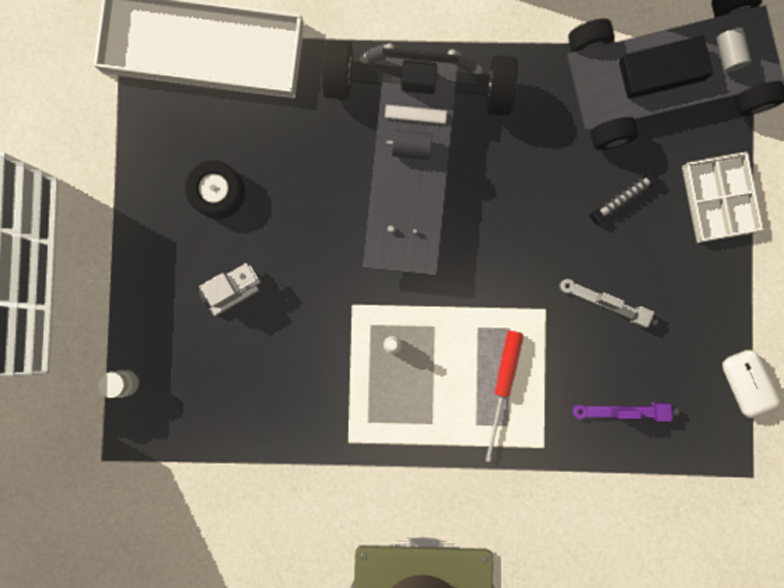

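View pics/side0.png

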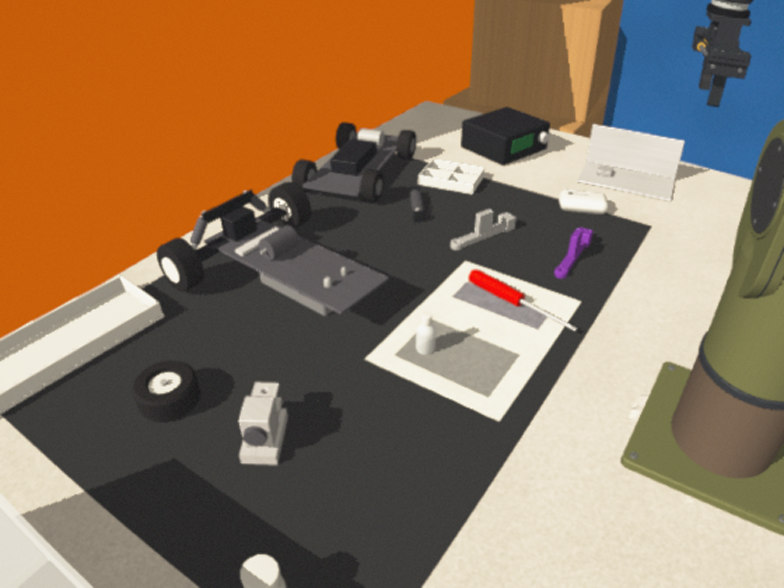

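Candidates for the swing arm: bare steel arm, top (615,303)/side (487,232); purple look-alike, top (625,412)/side (575,250), rejected on colour. For the chassis: seat pegs at top (391,229) and (416,232); the other buggy, upper right, has no pegs. There is only one block, at top (228,288)/side (260,425).

```bash
python3 - <<'E'
from h import *
a=np.load("top0.npy");b=np.load("side0.npy")
def cr(im,x,y,w,h,s):return cv2.resize(im[y:y+h,x:x+w],(400,300),interpolation=cv2.INTER_CUBIC)
M=np.vstack([np.hstack([cr(a,130,175,80,60,5),cr(a,390,190,80,60,5)]),np.hstack([cr(a,255,145,80,60,5),cr(b,150,265,80,60,5)])])
cv2.imwrite("pics/m1.png",M[:,:,::-1]);print(tcp_to_grasp)
w=grab_frame("wrist");c=get_calibration("wrist");print(np.round(c["mtx"],1),c["k1"],np.round(c["cam_to_world"],3));print(get_obs()["ee_pos"])
E
```

```text
0.0187
[[313.5   0.  280.9]
 [  0.  313.5 210.5]
 [  0.    0.    1. ]] -0.0178691030822364 [[ 0.308  0.906  0.289  0.268]
 [-0.951  0.294  0.093 -0.571]
 [-0.    -0.304  0.953  0.384]
 [ 0.     0.     0.     1.   ]]
[ 0.19214307 -0.59423376  0.21532654]
```

View pics/m1.png

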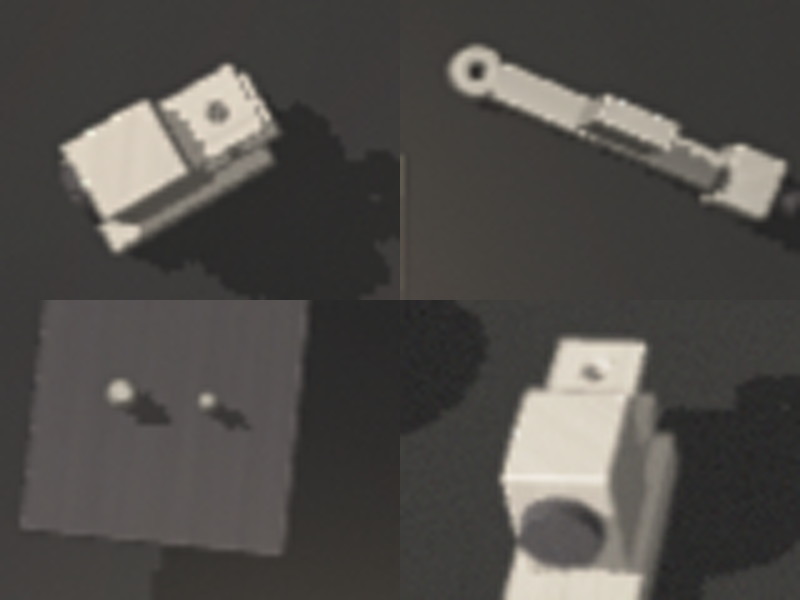

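```bash
cat > m.py <<'E'
from h import *
ct,cs=get_calibration("top"),get_calibration("side")
f=lambda p,x,y:(x+(p[0]+.5)/5-.5,y+(p[1]+.5)/5-.5)
T=lambda p:f(p,130,175);A=lambda p:f(p,390,190);C=lambda p:f(p,255,145);S=lambda p:f(p,150,265)
pr=lambda n,v:print(n,np.round(np.array(v)*1000,1))
tc=[(62,148),(152,101),(190,168),(101,217)];sc=[(103,175),(205,178),(228,92),(130,90)]
# side: front(+y block) left.. match by position
tp=np.array([onz(ct,T(p),.064) for p in tc]);sp=np.array([onz(cs,S(p),.064) for p in sc])
pr("top corners",tp);pr("side corners",sp);pr("c",tp.mean(0));pr("cs",sp.mean(0))
pr("ctri",tri([(ct,T(np.mean(tc,0))),(cs,S(np.mean(sc,0)))]))
h=onz(ct,T((217,111)),.052);pr("hole",h);pr("holetri",tri([(ct,T((217,111))),(cs,S((193,71)))]))
d=h-tp.mean(0);print("block -y dir",np.degrees(np.arctan2(d[1],d[0])),np.linalg.norm(d[:2]))
for n,e in(("e1",tp[2]-tp[1]),("e2",tp[1]-tp[0]),("e3",tp[2]-tp[3])):print(n,np.degrees(np.arctan2(e[1],e[0])),np.linalg.norm(e))
p1,p2=onz(ct,C((120,90)),.063),onz(ct,C((207,99)),.063);pr("pegs",[p1,p2]);d=p1-p2;print("chassis y",np.degrees(np.arctan2(d[1],d[0])),np.linalg.norm(d))
e1=onz(ct,C((22,525)),.05);e2=onz(ct,C((42,10)),.05);d=e2-e1;print("left edge x dir",np.degrees(np.arctan2(d[1],d[0])))
pr("pegs side",[onz(cs,(x/1.4,y/1.4),.063) for x,y in((327,278),(343,267))])
e=onz(ct,A((75,72)),.012);g=onz(ct,A((238,121)),.052);hb=onz(ct,A((352,180)),.026);pr("arm eye,grip,hub",[e,g,hb]);d=e-g;print(np.degrees(np.arctan2(d[1],d[0])),np.linalg.norm(d[:2]))
pr("eye side",onz(cs,(457/1.4,243/1.4),.012))
E
python3 m.py
```

```text
top corners [[482.6 334.7  64. ]
 [502.8 298.9  64. ]
 [475.7 282.5  64. ]
 [454.8 317.9  64. ]]
side corners [[485.9 334.5  64. ]
 [457.7 316.6  64. ]
 [477.3 284.2  64. ]
 [505.3 302.2  64. ]]
c [478.9 308.5  64. ]
cs [481.6 309.4  64. ]
ctri [479.9 309.3  64.4]
hole [500.4 275.1  52. ]
holetri [501.4 275.9  52.8]
block -y dir -57.313026913585546 0.039688971287403285
e1 -148.76614777178858 0.031693504678565895
e2 -60.60036240218991 0.041068507922946466
e3 -59.40373349113261 0.04105875520768506
pegs [[575.2  58.1  63. ]
 [572.3  22.2  63. ]]
chassis y 85.37294958026878 0.036022141280021305
left edge x dir -0.6825874504966705
pegs side [[576.8  58.2  63. ]
 [574.6  21.8  63. ]]
arm eye,grip,hub [[ 500.  -211.5   12. ]
 [ 477.9 -270.2   52. ]
 [ 456.  -324.3   26. ]]
69.3232827090046 0.06276672631144478
eye side [ 499.3 -207.5   12. ]
```

Call:
arm_command:
  plan:
    - {"x":-158,"y":0,"z":270,"turn":-35,"gripper":0}
    - {"x":-158,"y":0,"z":270,"turn":-35,"gripper":0}
    - {"x":-158,"y":0,"z":270,"turn":-35,"gripper":0}
    - {"x":-158,"y":0,"z":270,"turn":-35,"gripper":0}
    - {"x":-158,"y":0,"z":270,"turn":-35,"gripper":0}

```text
time_s: 0.78
ee_pos: [0.4014, -0.36, 0.2158]
eef_rot: [[0.798, 0.0, 0.603], [-0.603, 0.0, 0.798], [-0.0, -1.0, 0.0]]
wrist_force: [0.1, -1.2, 0.1]
width: 0.088
```

```bash
cat >> h.py <<'E'
def plan(X,Y,Z,a=None,o=None):
    "shift in tool axes (mm) from measured pose to TCP X,Y,Z (m), tool-x heading a (deg)"
    o=o or get_obs();R=np.array(o["eef_rot"]);s=R.T@(np.array([X,Y,Z])-o["ee_pos"])*1000
    h=np.degrees(np.arctan2(R[1,0],R[0,0]));t=0 if a is None else -((a-h+180)%360-180)
    print("at",np.round(o["ee_pos"]*1000,1),"head %.2f"%h,"-> x %.1f y %.1f z %.1f turn %.2f"%(*s,t),"F",np.round(o["wrist_force"],1),"w %.1f"%(o["width"]*1000),"t %.1f"%o["time_s"])
E
python3 -c "
from h import *
plan(.53,-.05,.216,0)"
```

```text
at [ 401.4 -360.   215.8] head -37.08 -> x -84.3 y -0.1 z 324.9 turn -37.08 F [ 0.1 -1.2  0.1] w 88.0 t 0.8
```

Call:
arm_command:
  plan:
    - {"x":-78,"y":0,"z":300,"turn":-37,"gripper":0}
    - {"x":-78,"y":0,"z":300,"turn":-37,"gripper":0}
    - {"x":-78,"y":0,"z":300,"turn":-37,"gripper":0}
    - {"x":-78,"y":0,"z":300,"turn":-37,"gripper":0}
    - {"x":-78,"y":0,"z":300,"turn":-37,"gripper":0}

```text
time_s: 1.4
ee_pos: [0.5195, -0.0733, 0.2158]
eef_rot: [[1.0, -0.0, 0.001], [-0.001, 0.0, 1.0], [-0.0, -1.0, 0.0]]
wrist_force: [0.6, -1.0, 0.7]
width: 0.0883
```

```bash
python3 -c "
from h import *
plan(.482,.3055,.17,31)
a=grab_frame('wrist');c=get_calibration('wrist');save('wseat',a);np.save('wseat',a)
import pickle;pickle.dump(c,open('wseat.pkl','wb'));print(proj(c,[[.5752,.0581,.063],[.5723,.0222,.063]]))"
```

```text
at [519.5 -73.3 215.8] head -0.04 -> x -37.8 y 45.8 z 378.8 turn -31.04 F [ 0.6 -1.   0.7] w 88.3 t 1.4
[[335.62462821  66.5392178 ]
 [330.4454405  106.10041502]]
```

Pegs should be visible in this wrist frame; I'll view it for the seat, then continue.

View pics/wseat.png

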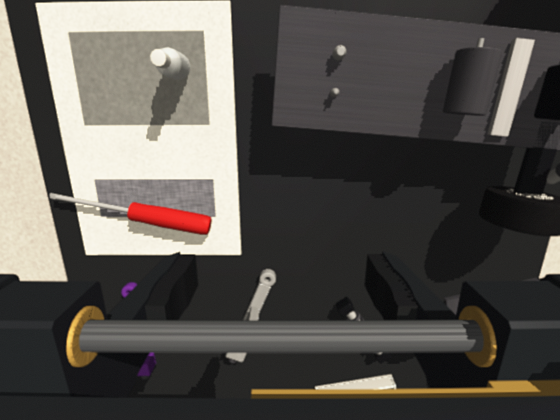

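Call:
arm_command:
  plan:
    - {"x":-30,"y":36,"z":300,"turn":-31,"gripper":0}
    - {"x":-30,"y":36,"z":300,"turn":-31,"gripper":0}
    - {"x":-30,"y":36,"z":300,"turn":-31,"gripper":0}
    - {"x":-30,"y":36,"z":300,"turn":-31,"gripper":0}
    - {"x":-30,"y":36,"z":300,"turn":-31,"gripper":0}

```text
time_s: 2.08
ee_pos: [0.4889, 0.227, 0.1795]
eef_rot: [[0.857, -0.0, -0.515], [0.515, 0.0, 0.857], [-0.0, -1.0, 0.0]]
wrist_force: [1.1, -0.3, 0.5]
width: 0.088
```

```bash
python3 -c "
from h import *
plan(.482,.3055,.15,31)"
```

```text
at [488.9 227.  179.5] head 30.97 -> x 34.5 y 29.5 z 70.9 turn -0.03 F [ 1.1 -0.3  0.5] w 88.0 t 2.1
```

Frame shows pegs at (340,50) and (335,91); my calibration was read after the grab while the arm was still settling, so those pixels don't count for measuring. I'll let it settle before each reading.

Call:
arm_command:
  plan:
    - {"x":34,"y":29,"z":56,"turn":0,"gripper":0}
    - {"x":34,"y":29,"z":56,"turn":0,"gripper":0}
    - {"x":34,"y":29,"z":56,"turn":0,"gripper":0}
    - {"x":34,"y":29,"z":56,"turn":0,"gripper":0}

```text
time_s: 2.58
ee_pos: [0.4907, 0.2879, 0.1511]
eef_rot: [[0.859, 0.001, -0.511], [0.511, -0.002, 0.859], [-0.0, -1.0, -0.002]]
wrist_force: [-0.2, -0.3, 0.5]
width: 0.0876
```

```bash
python3 -c "
from h import *
plan(.482,.3055,.15,31)
c=get_calibration('wrist')
a=grab_frame('wrist');save('wblk',a);np.save('wblk',a)
import pickle;pickle.dump(c,open('wblk.pkl','wb'))
plan(.482,.3055,.15,31)"
```

```text
at [490.7 287.9 151.1] head 30.76 -> x 1.5 y 1.1 z 19.5 turn -0.24 F [-0.2 -0.3  0.5] w 87.6 t 2.6
at [490.7 288.1 151.3] head 30.75 -> x 1.4 y 1.2 z 19.5 turn -0.25 F [0.2 0.3 0.3] w 88.5 t 2.6
```

View pics/wblk.png

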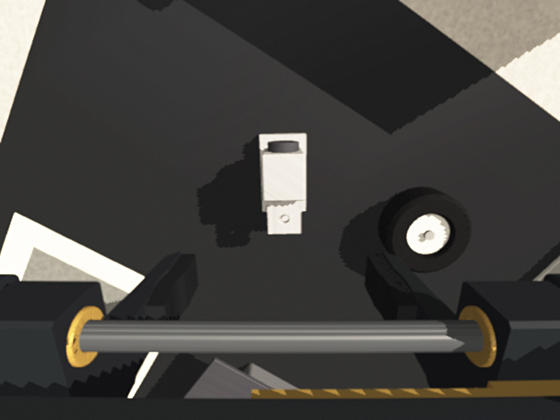

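The wrist view shows the block, nearly square to the tool: tower top (262..306, 151..200), ear hole (285,219), wheel clear at (428,235).

```bash
python3 -c "
from h import *
import pickle
c=pickle.load(open('wblk.pkl','rb'));ct=get_calibration('top');cs=get_calibration('side')
P=[(262,152),(306,152),(305,200),(264,200)];Q=np.array([onz(c,p,.064) for p in P]);print(np.round(Q*1000,1),np.round(Q.mean(0)*1000,1))
h=onz(c,(285,219),.052);print(h);d=h-Q.mean(0);print(np.degrees(np.arctan2(d[1],d[0])),np.hypot(*d[:2]))
for i,j in((0,3),(1,2)):
  e=Q[j]-Q[i];print(np.degrees(np.arctan2(e[1],e[0])),np.hypot(*e[:2]))
t=(130+(217.5)/5-.5,175+111.5/5-.5)
s=(150+193.5/5-.5,265+71.5/5-.5)
print('hole tri',tri([(c,(285,219)),(ct,t)]),tri([(c,(285,219)),(ct,t),(cs,s)]))
save('wz',np.load('wblk.npy'),(235,120,335,245),5)
"
```

```text
[[453.8 319.1  64. ]
 [484.4 337.3  64. ]
 [505.2 302.7  64. ]
 [475.3 284.8  64. ]] [479.7 311.   64. ]
[0.50177816 0.27576118 0.052     ]
-57.928547321707065 0.04156103137422253
-57.84500219953375 0.040439830899365876
-59.017191961960094 0.040427647392770764
hole tri [0.5011731  0.27543376 0.05127502] [0.5015004  0.27588679 0.05267869]
```

View pics/wz.png

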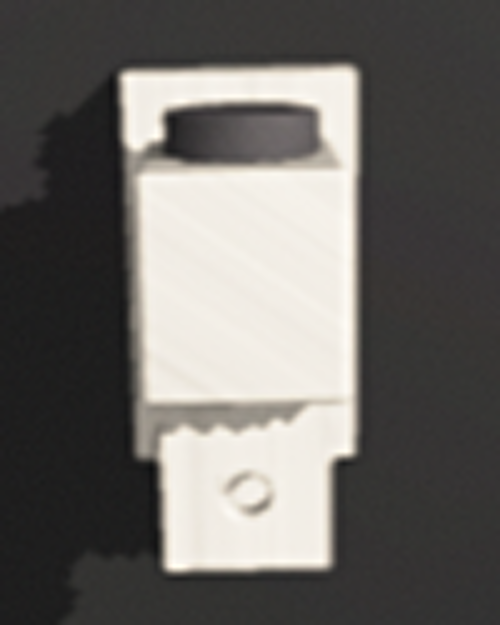

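Call:
arm_command:
  plan:
    - {"x":2.4,"y":30,"z":20,"turn":-0.5,"gripper":0.3}
    - {"x":2.4,"y":60,"z":20,"turn":-0.5,"gripper":0.3}
    - {"x":2.4,"y":90,"z":20,"turn":-0.5,"gripper":0.3}
    - {"x":2.4,"y":115,"z":20,"turn":-0.5,"gripper":0.3}
    - {"x":2.4,"y":126,"z":20,"turn":-0.5,"gripper":0.3}

```text
time_s: 3.25
ee_pos: [0.482, 0.3069, 0.0242]
eef_rot: [[0.854, -0.001, -0.52], [0.52, -0.002, 0.854], [-0.001, -1.0, -0.001]]
wrist_force: [-0.3, 0.9, 0.2]
width: 0.0619
```

Call:
arm_command:
  plan:
    - {"x":0,"y":0,"z":0,"turn":0,"gripper":0.3}
    - {"x":0,"y":0,"z":0,"turn":0,"gripper":0.3}

```text
time_s: 3.5
ee_pos: [0.4824, 0.309, 0.0259]
eef_rot: [[0.854, 0.001, -0.521], [0.521, 0.001, 0.854], [0.002, -1.0, 0.0]]
wrist_force: [-1.3, 0.7, 0.0]
width: 0.0617
```

```bash
python3 -c "
from h import *
plan(.4824,.3066,.0253,31.3)"
```

```text
at [482.4 309.   25.9] head 31.38 -> x -1.2 y 0.6 z -2.0 turn 0.08 F [-1.3  0.7  0. ] w 61.7 t 3.5
```

Call:
arm_command:
  plan:
    - {"x":-1,"y":0.5,"z":-2,"turn":0,"gripper":0.3}
    - {"x":-1,"y":0.5,"z":-2,"turn":0,"gripper":1}
    - {"x":-1,"y":0.5,"z":-2,"turn":0,"gripper":1}
    - {"x":-1,"y":0.5,"z":-2,"turn":0,"gripper":1}
    - {"x":-1,"y":0.5,"z":-2,"turn":0,"gripper":1}
  newtons: 50

```text
time_s: 4.12
ee_pos: [0.4819, 0.3067, 0.0245]
eef_rot: [[0.853, 0.0, -0.521], [0.521, 0.0, 0.853], [0.0, -1.0, -0.0]]
wrist_force: [-0.6, -0.5, 0.8]
width: 0.0354
```

Call:
arm_command:
  plan:
    - {"x":0,"y":0,"z":0,"turn":0,"gripper":1}
    - {"x":0,"y":-20,"z":0,"turn":0,"gripper":1}
    - {"x":0,"y":-70,"z":0,"turn":0,"gripper":1}
    - {"x":0,"y":-120,"z":0,"turn":0,"gripper":1}
    - {"x":0,"y":-120,"z":0,"turn":0,"gripper":1}

```text
time_s: 4.75
ee_pos: [0.4832, 0.308, 0.1469]
eef_rot: [[0.854, 0.004, -0.521], [0.521, 0.004, 0.854], [0.006, -1.0, 0.001]]
wrist_force: [0.5, 0.4, -6.3]
width: 0.0355
```

```bash
python3 -c "
from h import *
plan(.52,.20,.146,14)"
```

```text
at [483.2 308.  146.9] head 31.40 -> x -24.9 y 0.6 z -111.4 turn 17.40 F [ 0.5  0.4 -6.3] w 35.5 t 4.8
```

Call:
arm_command:
  plan:
    - {"x":-25,"y":0,"z":-125,"turn":17,"gripper":1}
    - {"x":-25,"y":0,"z":-125,"turn":17,"gripper":1}
    - {"x":-25,"y":0,"z":-125,"turn":17,"gripper":1}
    - {"x":-25,"y":0,"z":-125,"turn":17,"gripper":1}

```text
time_s: 5.25
ee_pos: [0.5244, 0.1858, 0.1424]
eef_rot: [[0.969, -0.004, -0.248], [0.248, -0.001, 0.969], [-0.004, -1.0, -0.0]]
wrist_force: [0.0, 0.4, -7.0]
width: 0.0355
```

```bash
python3 -c "
from h import *
plan(.572,-.03,.125,-4.3)"
```

```text
at [524.4 185.8 142.4] head 14.38 -> x -7.4 y 17.5 z -220.9 turn 18.68 F [ 0.   0.4 -7. ] w 35.5 t 5.2
```

Call:
arm_command:
  plan:
    - {"x":-7,"y":17,"z":-221,"turn":18.7,"gripper":1}
    - {"x":-7,"y":17,"z":-221,"turn":18.7,"gripper":1}
    - {"x":-7,"y":17,"z":-221,"turn":18.7,"gripper":1}
    - {"x":-7,"y":17,"z":-221,"turn":18.7,"gripper":1}
    - {"x":-7,"y":17,"z":-221,"turn":18.7,"gripper":1}

```text
time_s: 5.88
ee_pos: [0.5733, -0.032, 0.1257]
eef_rot: [[0.997, -0.003, 0.079], [-0.079, -0.002, 0.997], [-0.002, -1.0, -0.002]]
wrist_force: [-0.5, 0.2, -6.0]
width: 0.0355
```

Call:
arm_command:
  plan:
    - {"x":0,"y":0,"z":0,"turn":0,"gripper":1}
    - {"x":0,"y":0,"z":0,"turn":0,"gripper":1}
    - {"x":0,"y":0,"z":0,"turn":0,"gripper":1}

```text
time_s: 6.25
ee_pos: [0.5738, -0.0273, 0.1275]
eef_rot: [[0.997, -0.0, 0.072], [-0.072, 0.001, 0.997], [-0.0, -1.0, 0.001]]
wrist_force: [0.6, 0.3, -6.5]
width: 0.0355
```

```bash
python3 -c "
from h import *
import pickle
plan(.572,-.03,.125,-4.3)
c=get_calibration('wrist');o=get_obs()
a=grab_frame('wrist');save('wseat2',a,(150,0,430,270),2.2);np.save('wseat2',a)
pickle.dump((c,o),open('wseat2.pkl','wb'))
print(proj(c,[[.5752,.0581,.063],[.5723,.0222,.063]]))"
```

```text
at [573.8 -27.3 127.5] head -4.13 -> x -1.6 y 2.5 z -2.9 turn 0.17 F [ 0.6  0.3 -6.5] w 35.5 t 6.2
[[273.76170423  99.69382654]
 [273.64065372 151.24628169]]
```

View pics/wseat2.png

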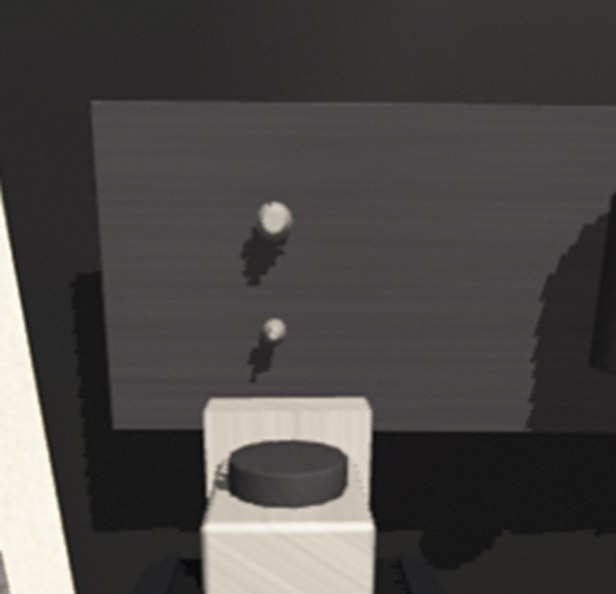

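Pegs: thick top at crop (275,216), thin at (274,327); block base front edge (207..369,400), tower front edge (203..373,527) in the crop.

```bash
python3 -c "
from h import *
import pickle
c,o=pickle.load(open('wseat2.pkl','rb'))
f=lambda x,y:(150+(x+.5)/2.2-.5,(y+.5)/2.2-.5)
R=np.array(o['eef_rot']);t=o['ee_pos']
L=lambda p:np.round(R.T@(p-t)*1000,1)
g=.1275-.0253
for n,p,z in(('thick',(275,217),.0625),('thin',(274,328),.0625),('base L',(207,400),g+.016),('base R',(369,400),g+.016),('tow L',(204,527),g+.064),('tow R',(373,527),g+.064),('plateL',(92,101),.05),('plateR',(560,104),.05),('plate BL',(112,428),.05),('plateBR',(520,430),.05)):
  P=onz(c,f(*p),z);print(n,np.round(P*1000,1),'tool',L(P))
"
```

```text
thick [575.9  59.   62.5] tool [-4.1 65.  86.1]
thin [572.9  23.9  62.5] tool [-4.6 65.  50.9]
base L [555.4  12.8 118.2] tool [-21.2   9.3  38.6]
base R [598.    9.7 118.2] tool [21.5  9.3 38.6]
tow L [558.4  -3.4 166.2] tool [-17.  -38.7  22.7]
tow R [592.9  -5.9 166.2] tool [ 17.6 -38.7  22.7]
plateL [519.5  99.1  50. ] tool [-63.2  77.5 122.1]
plateR [670.5  87.6  50. ] tool [ 88.2  77.5 121.5]
plate BL [509.9  -9.6  50. ] tool [-64.9  77.5  12.9]
plateBR [660.5 -21.2  50. ] tool [86.1 77.5 12.3]
```

Call:
arm_command:
  plan:
    - {"x":-4.5,"y":10,"z":50,"turn":0.3,"gripper":1}
    - {"x":-4.5,"y":20,"z":76.3,"turn":0.3,"gripper":1}
    - {"x":-4.5,"y":34,"z":76.3,"turn":0.3,"gripper":1}
    - {"x":-4.5,"y":34,"z":76.3,"turn":0.3,"gripper":1}
    - {"x":-4.5,"y":34,"z":76.3,"turn":0.3,"gripper":1}

```text
time_s: 6.92
ee_pos: [0.5752, 0.0458, 0.0935]
eef_rot: [[0.997, 0.0, 0.082], [-0.082, -0.001, 0.997], [0.0, -1.0, -0.001]]
wrist_force: [0.8, -0.2, -6.7]
width: 0.0357
```

Call:
arm_command:
  plan:
    - {"x":0,"y":2,"z":0,"turn":0,"gripper":1}
    - {"x":0,"y":4,"z":0,"turn":0,"gripper":1}
    - {"x":0,"y":5,"z":0,"turn":0,"gripper":1}

```text
time_s: 7.3
ee_pos: [0.5751, 0.0473, 0.0884]
eef_rot: [[0.997, 0.0, 0.08], [-0.08, -0.0, 0.997], [0.0, -1.0, -0.0]]
wrist_force: [-0.1, -0.3, -6.5]
width: 0.0348
```

```bash
python3 -c "
from h import *
plan(.575,.0485,.0753,-4.4)
a=grab_frame('side');np.save('side1',a);save('s1',a,(170,140,310,245),5.7)"
```

```text
at [575.1  47.3  88.4] head -4.59 -> x -0.2 y 13.1 z 1.2 turn -0.19 F [-0.1 -0.3 -6.5] w 34.8 t 7.3
```

Call:
arm_command:
  plan:
    - {"x":0,"y":1,"z":0.4,"turn":0,"gripper":1}
    - {"x":0,"y":2,"z":0.4,"turn":0,"gripper":1}
    - {"x":0,"y":3,"z":0.4,"turn":0,"gripper":1}
    - {"x":0,"y":3,"z":0.4,"turn":0,"gripper":1}

```text
time_s: 7.85
ee_pos: [0.5751, 0.0479, 0.0853]
eef_rot: [[0.997, -0.0, 0.08], [-0.08, -0.0, 0.997], [-0.0, -1.0, -0.0]]
wrist_force: [0.4, 0.4, -6.0]
width: 0.0354
```

Call:
arm_command:
  plan:
    - {"x":0,"y":1,"z":0,"turn":0,"gripper":1}
    - {"x":0,"y":2,"z":0,"turn":0,"gripper":1}
    - {"x":0,"y":3,"z":0,"turn":0,"gripper":1}

```text
time_s: 8.22
ee_pos: [0.5751, 0.0479, 0.0824]
eef_rot: [[0.997, 0.0, 0.08], [-0.08, -0.0, 0.997], [0.0, -1.0, -0.0]]
wrist_force: [-0.6, -0.1, -6.8]
width: 0.0355
```

Call:
arm_command:
  plan:
    - {"x":0,"y":1.5,"z":0,"turn":0,"gripper":1}
    - {"x":0,"y":3,"z":0,"turn":0,"gripper":1}
    - {"x":0,"y":4.5,"z":0,"turn":0,"gripper":1}
    - {"x":0,"y":5.5,"z":0,"turn":0,"gripper":1}

```text
time_s: 8.72
ee_pos: [0.5751, 0.0479, 0.0768]
eef_rot: [[0.997, -0.0, 0.08], [-0.08, -0.0, 0.997], [-0.0, -1.0, -0.0]]
wrist_force: [-0.0, -0.1, -6.0]
width: 0.0356
```

Call:
arm_command:
  plan:
    - {"x":0,"y":0.5,"z":0,"turn":0,"gripper":1}
    - {"x":0,"y":1,"z":0,"turn":0,"gripper":1}
    - {"x":0,"y":1,"z":0,"turn":0,"gripper":1}

```text
time_s: 9.1
ee_pos: [0.5752, 0.0479, 0.0759]
eef_rot: [[0.997, 0.0, 0.08], [-0.08, -0.0, 0.997], [0.0, -1.0, -0.0]]
wrist_force: [0.6, -0.0, -6.0]
width: 0.0351
```

Pegs in the holes, almost home. Press gently until contact.

Call:
arm_command:
  plan:
    - {"x":0,"y":0.5,"z":0,"turn":0,"gripper":1}
    - {"x":0,"y":1,"z":0,"turn":0,"gripper":1}
    - {"x":0,"y":1,"z":0,"turn":0,"gripper":1}

```text
time_s: 9.48
ee_pos: [0.5751, 0.0479, 0.0749]
eef_rot: [[0.997, -0.0, 0.08], [-0.08, -0.0, 0.997], [-0.0, -1.0, -0.0]]
wrist_force: [0.2, 0.3, -7.2]
width: 0.0356
```

Call:
arm_command:
  plan:
    - {"x":0,"y":0.5,"z":0,"turn":0,"gripper":1}
    - {"x":0,"y":0.8,"z":0,"turn":0,"gripper":1}
    - {"x":0,"y":0.8,"z":0,"turn":0,"gripper":1}

```text
time_s: 9.85
ee_pos: [0.5752, 0.0481, 0.0745]
eef_rot: [[0.997, 0.0, 0.08], [-0.08, 0.0, 0.997], [0.0, -1.0, 0.0]]
wrist_force: [-1.5, -0.0, -1.3]
width: 0.0358
```

Contact at TCP z 74.5 mm, exactly 50 mm above the grasp height: home. Release and rise.

Call:
arm_command:
  plan:
    - {"x":0,"y":0,"z":0,"turn":0,"gripper":0.3}
    - {"x":0,"y":0,"z":0,"turn":0,"gripper":0.3}
    - {"x":0,"y":-20,"z":0,"turn":0,"gripper":0.3}
    - {"x":0,"y":-70,"z":0,"turn":0,"gripper":0.3}
    - {"x":0,"y":-120,"z":0,"turn":0,"gripper":0.3}

```text
time_s: 10.48
ee_pos: [0.5752, 0.0479, 0.1954]
eef_rot: [[0.997, -0.0, 0.08], [-0.08, 0.0, 0.997], [-0.0, -1.0, 0.0]]
wrist_force: [0.3, -0.7, 0.1]
width: 0.0614
```

```bash
python3 -c "
from h import *
plan(.52,-.15,.20,-10)"
```

```text
at [575.2  47.9 195.4] head -4.58 -> x -39.2 y -4.6 z -201.6 turn 5.42 F [ 0.3 -0.7  0.1] w 61.4 t 10.5
```

Call:
arm_command:
  plan:
    - {"x":0,"y":0,"z":-120,"turn":0,"gripper":0.3}
    - {"x":0,"y":0,"z":-120,"turn":0,"gripper":0.3}
    - {"x":0,"y":0,"z":-120,"turn":0,"gripper":0.3}
    - {"x":0,"y":0,"z":-120,"turn":0,"gripper":0.3}
    - {"x":0,"y":0,"z":-120,"turn":0,"gripper":0.3}

```text
time_s: 11.1
ee_pos: [0.5659, -0.0695, 0.1943]
eef_rot: [[0.997, 0.001, 0.077], [-0.077, 0.001, 0.997], [0.001, -1.0, 0.001]]
wrist_force: [0.5, 0.8, -0.3]
width: 0.0619
```

```bash
python3 -c "
from h import *
import pickle
plan(.48,-.27,.15,-20.7)
c=get_calibration('wrist');o=get_obs()
a=grab_frame('wrist');np.save('w3',a);pickle.dump((c,o),open('w3.pkl','wb'))
t=grab_frame('top');s=grab_frame('side')
def cr(im,x,y,w,h,W,H):return cv2.resize(im[y:y+h,x:x+w],(W,H),interpolation=cv2.INTER_CUBIC)
M=np.hstack([cr(a,210,60,130,200,390,600),np.vstack([cr(t,260,140,80,60,400,300),cr(s,190,150,80,60,400,300)])])
cv2.imwrite('pics/m3.png',M[:,:,::-1])"
```

```text
at [565.9 -69.5 194.3] head -4.40 -> x -70.3 y 44.0 z -206.6 turn 16.30 F [ 0.5  0.8 -0.3] w 61.9 t 11.1
```

View pics/m3.png

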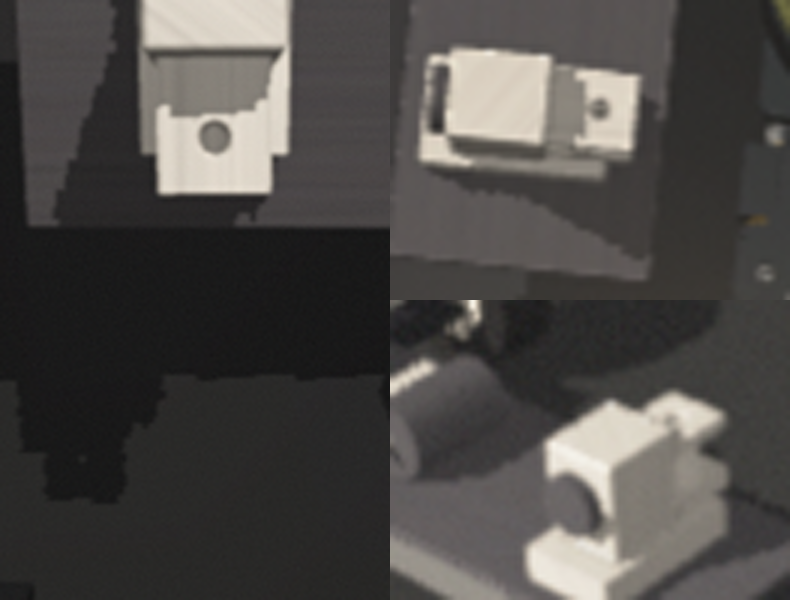

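The block is seated flat with its ears to -y. The ear hole is at wrist montage (215,136) and top montage (600,107).

```bash
python3 -c "
from h import *
import pickle
c,o=pickle.load(open('w3.pkl','rb'));ct=get_calibration('top');cs=get_calibration('side')
w=(210+215.5/3-.5,60+136.5/3-.5);t=(260+210.5/5-.5,140+107.5/5-.5);s=(190+282.5/5-.5,150+119.5/5-.5)
print(onz(c,w,.102),onz(ct,t,.102),onz(cs,s,.102),tri([(c,w),(ct,t)]),tri([(c,w),(ct,t),(cs,s)]))
g=lambda x,y:onz(c,(210+(x+.5)/3-.5,60+(y+.5)/3-.5),.102)
d=g(272,194)-g(157,194);print('ear edge',np.degrees(np.arctan2(d[1],d[0])),np.hypot(*d[:2]),g(272,194),g(157,194))
a=np.radians(85.6);print('from release', np.array([.5752,.0479])-.036*np.array([np.cos(a),np.sin(a)]))
"
```

```text
[0.57297764 0.0123771  0.102     ] [0.57326188 0.01114478 0.102     ] [0.57568802 0.01342869 0.102     ] [0.57287978 0.01174792 0.10490653] [0.5739261  0.01237985 0.10205246]
ear edge -4.369794479344023 0.030905290157308547 [ 0.58712954 -0.00356878  0.102     ] [ 0.55631409 -0.001214    0.102     ]
from release [0.57243811 0.0120061 ]
```

Call:
arm_command:
  plan:
    - {"x":-70,"y":0,"z":-207,"turn":16.3,"gripper":0.3}
    - {"x":-70,"y":0,"z":-207,"turn":16.3,"gripper":0.3}
    - {"x":-70,"y":0,"z":-207,"turn":16.3,"gripper":0.3}
    - {"x":-70,"y":0,"z":-207,"turn":16.3,"gripper":0.3}
    - {"x":-70,"y":0,"z":-207,"turn":16.3,"gripper":0.3}

```text
time_s: 11.88
ee_pos: [0.478, -0.275, 0.1939]
eef_rot: [[0.933, -0.001, 0.361], [-0.361, -0.001, 0.933], [-0.0, -1.0, -0.002]]
wrist_force: [-0.1, 0.3, -0.0]
width: 0.062
```

```bash
python3 -c "
from h import *
plan(.46,-.32,.15,-20.7)"
```

```text
at [ 478.  -275.   193.9] head -21.15 -> x -0.5 y 44.0 z -48.4 turn -0.45 F [-0.1  0.3 -0. ] w 62.0 t 11.9
```

Call:
arm_command:
  plan:
    - {"x":0,"y":44,"z":-40,"turn":0,"gripper":0.3}
    - {"x":0,"y":44,"z":-40,"turn":0,"gripper":0.3}
    - {"x":0,"y":44,"z":-40,"turn":0,"gripper":0.3}
    - {"x":0,"y":44,"z":-40,"turn":0,"gripper":0.3}
    - {"x":0,"y":44,"z":-40,"turn":0,"gripper":0.3}

```text
time_s: 12.5
ee_pos: [0.4662, -0.3088, 0.151]
eef_rot: [[0.935, 0.002, 0.355], [-0.355, -0.0, 0.935], [0.002, -1.0, 0.0]]
wrist_force: [-0.5, -0.4, 0.8]
width: 0.0619
```

```bash
python3 -c "
from h import *
import pickle
plan(.478,-.27,.15,-20.7)
c=get_calibration('wrist');o=get_obs()
a=grab_frame('wrist');np.save('w4',a);pickle.dump((c,o),open('w4.pkl','wb'));save('w4',a,(210,80,360,290),2.8)
plan(.478,-.27,.15,-20.7)"
```

```text
at [ 466.2 -308.8  151. ] head -20.77 -> x -2.7 y 1.0 z 40.5 turn -0.07 F [-0.5 -0.4  0.8] w 61.9 t 12.5
at [ 465.9 -309.1  150.8] head -20.80 -> x -2.6 y 0.8 z 40.9 turn -0.10 F [-0.1 -0.5 -0.1] w 61.8 t 12.6
```

View pics/w4.png

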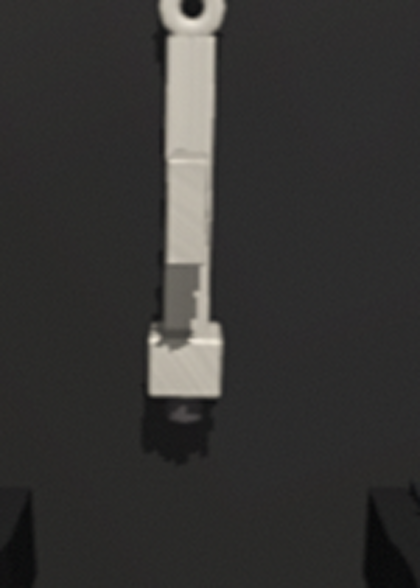

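This is the bare steel arm (hub at the bottom, hub stub dark). Post top spans (167..209, 159..263) and the eye hole is at (191,7) in the crop.

```bash
python3 -c "
from h import *
import pickle
c,o=pickle.load(open('w4.pkl','rb'));ct=get_calibration('top')
f=lambda x,y:(210+(x+.5)/2.8-.5,80+(y+.5)/2.8-.5)
R=np.array(o['eef_rot']);t=o['ee_pos']
for n,p,z in(('post a',(168,160),.052),('post b',(209,160),.052),('post c',(208,263),.052),('post d',(166,263),.052),('post',(187.8,211.5),.052),('eye',(191,7),.012),('hub',(185,368),.026)):
  P=onz(c,f(*p),z);print(n,np.round(P*1000,1),'tool',np.round(R.T@(P-t)*1000,1))
A=lambda p:(390+(p[0]+.5)/5-.5,190+(p[1]+.5)/5-.5)
print('tri eye',tri([(c,f(191,7)),(ct,A((75,72)))]),'post',tri([(c,f(187.8,211.5)),(ct,A((237,121)))]))
e=onz(c,f(191,7),.012);g=onz(c,f(187.8,211.5),.052);d=e-g;print(np.degrees(np.arctan2(d[1],d[0]))-90,np.hypot(*d[:2]))
"
```

```text
post a [ 478.4 -252.5   52. ] tool [-8.7 99.  57. ]
post b [ 489.9 -256.8   52. ] tool [ 3.5 99.  57. ]
post c [ 478.6 -285.9   52. ] tool [ 3.3 99.  25.9]
post d [ 466.5 -281.3   52. ] tool [-9.7 99.  25.9]
post [ 478.5 -268.9   52. ] tool [-2.9 99.  41.7]
eye [ 500.9 -212.    12. ] tool [ -2.1 139.  102.8]
hub [ 456.4 -322.9   26. ] tool [ -4.4 125.  -16.6]
tri eye [ 0.50061563 -0.21191918  0.00955403] post [ 0.47815817 -0.26906217  0.05347378]
-21.552829033626466 0.06111292615095168
```

Call:
arm_command:
  plan:
    - {"x":-2.8,"y":30,"z":41.4,"turn":0.9,"gripper":0.5}
    - {"x":-2.8,"y":60,"z":41.4,"turn":0.9,"gripper":0.5}
    - {"x":-2.8,"y":80,"z":41.4,"turn":0.9,"gripper":0.5}
    - {"x":-2.8,"y":110,"z":41.4,"turn":0.9,"gripper":0.5}
    - {"x":-2.8,"y":132,"z":41.4,"turn":0.9,"gripper":0.5}

```text
time_s: 13.18
ee_pos: [0.4775, -0.2698, 0.0174]
eef_rot: [[0.929, 0.0, 0.37], [-0.37, 0.0, 0.929], [0.0, -1.0, 0.0]]
wrist_force: [0.7, 0.0, 0.3]
width: 0.0439
```

Call:
arm_command:
  plan:
    - {"x":0,"y":0,"z":0,"turn":0,"gripper":0.5}
    - {"x":0,"y":0,"z":0,"turn":0,"gripper":0.5}

```text
time_s: 13.42
ee_pos: [0.4779, -0.2702, 0.019]
eef_rot: [[0.929, 0.001, 0.371], [-0.371, -0.0, 0.929], [0.001, -1.0, 0.0]]
wrist_force: [-0.5, 0.8, -0.7]
width: 0.044
```

```bash
python3 -c "
from h import *
plan(.4780,-.2692,.0173,-21.7)"
```

```text
at [ 477.9 -270.2   19. ] head -21.77 -> x -0.3 y 1.7 z 0.9 turn -0.07 F [-0.5  0.8 -0.7] w 44.0 t 13.4
```

Call:
arm_command:
  plan:
    - {"x":0,"y":1.5,"z":1,"turn":0,"gripper":0.5}
    - {"x":0,"y":1.5,"z":1,"turn":0,"gripper":1}
    - {"x":0,"y":1.5,"z":1,"turn":0,"gripper":1}
    - {"x":0,"y":1.5,"z":1,"turn":0,"gripper":1}
    - {"x":0,"y":1.5,"z":1,"turn":0,"gripper":1}
  newtons: 45

```text
time_s: 14.05
ee_pos: [0.4775, -0.2693, 0.0167]
eef_rot: [[0.929, 0.0, 0.371], [-0.371, -0.0, 0.929], [0.0, -1.0, -0.0]]
wrist_force: [-0.1, 1.1, 1.9]
width: 0.0115
```

Call:
arm_command:
  plan:
    - {"x":0,"y":0,"z":0,"turn":0,"gripper":1}
    - {"x":0,"y":0,"z":0,"turn":0,"gripper":1}
    - {"x":0,"y":0,"z":0,"turn":0,"gripper":1}

```text
time_s: 14.42
ee_pos: [0.4775, -0.2693, 0.0167]
eef_rot: [[0.929, 0.0, 0.371], [-0.371, -0.0, 0.929], [0.0, -1.0, -0.0]]
wrist_force: [0.5, 1.1, 1.8]
width: 0.0114
```

```bash
python3 -c "
from h import *
plan(.4780,-.2692,.0873,-21.7)"
```

```text
at [ 477.5 -269.3   16.7] head -21.78 -> x 0.4 y -70.6 z 0.2 turn -0.08 F [0.5 1.1 1.8] w 11.4 t 14.4
```

Call:
arm_command:
  plan:
    - {"x":0,"y":-30,"z":0,"turn":0,"gripper":1}
    - {"x":0,"y":-80,"z":0,"turn":0,"gripper":1}
    - {"x":7,"y":-80,"z":60,"turn":-9,"gripper":1}
    - {"x":14,"y":-80,"z":120,"turn":-17.4,"gripper":1}
    - {"x":20,"y":-80,"z":180,"turn":-17.4,"gripper":1}

```text
time_s: 15.05
ee_pos: [0.5634, -0.1082, 0.0965]
eef_rot: [[0.997, -0.0, 0.076], [-0.076, 0.0, 0.997], [-0.0, -1.0, 0.0]]
wrist_force: [1.0, 0.1, -2.5]
width: 0.0117
```

Call:
arm_command:
  plan:
    - {"x":0,"y":0,"z":0,"turn":0,"gripper":1}
    - {"x":0,"y":0,"z":0,"turn":0,"gripper":1}
    - {"x":0,"y":0,"z":0,"turn":0,"gripper":1}

```text
time_s: 15.42
ee_pos: [0.5618, -0.1117, 0.0962]
eef_rot: [[0.997, -0.002, 0.079], [-0.079, -0.001, 0.997], [-0.001, -1.0, -0.002]]
wrist_force: [-0.7, -0.9, -2.0]
width: 0.011
```

```bash
python3 -c "
from h import *
import pickle
plan(.5682,-.0497,.0967,-4.4)
c=get_calibration('wrist');o=get_obs()
a=grab_frame('wrist');np.save('w5',a);pickle.dump((c,o),open('w5.pkl','wb'));s=grab_frame('side');t=grab_frame('top')
def cr(im,x,y,w,h,W,H):return cv2.resize(im[y:y+h,x:x+w],(W,H),interpolation=cv2.INTER_CUBIC)
M=np.hstack([cr(a,210,70,130,200,390,600),np.vstack([cr(t,290,140,80,60,400,300),cr(s,220,130,80,60,400,300)])])
cv2.imwrite('pics/m5.png',M[:,:,::-1])"
```

```text
at [ 561.8 -111.7   96.2] head -4.54 -> x 1.5 y -0.6 z 62.3 turn -0.14 F [-0.7 -0.9 -2. ] w 11.0 t 15.4
```

View pics/m5.png

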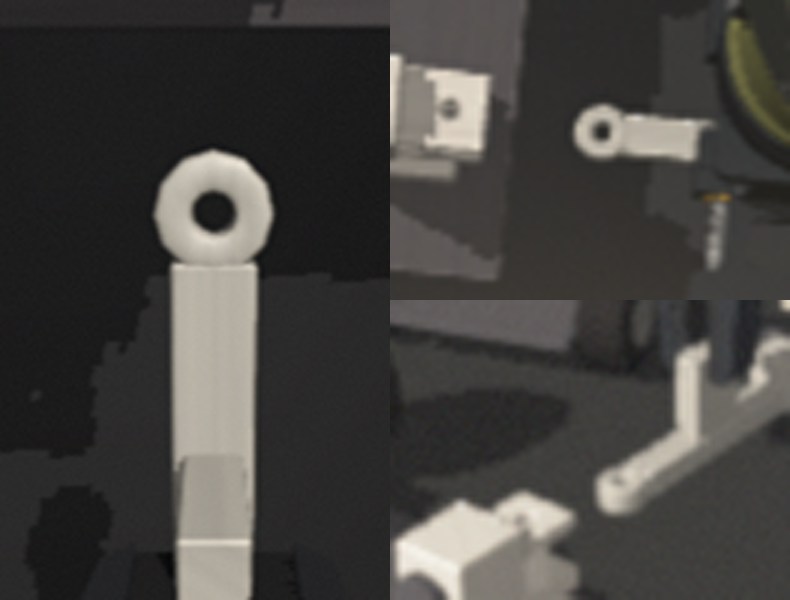

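The arm is held level with its eye short of the ears: hole at wrist montage (213,212), top (601,132), side (618,482); ear hole at top (450,108), side (519,520).

```bash
python3 -c "
from h import *
import pickle
c,o=pickle.load(open('w5.pkl','rb'));ct=get_calibration('top');cs=get_calibration('side')
w=(210+213.8/3-.5,70+212.5/3-.5);T=lambda x,y:(290+(x+.5)/5-.5,140+(y+.5)/5-.5);S=lambda x,y:(220+(x+.5)/5-.5,130+(y+.5)/5-.5)
z=.0915;E=onz(c,w,z);print('eye',E,onz(ct,T(211,132),z),onz(cs,S(228,182),z))
print('tri wt',tri([(c,w),(ct,T(211,132))]),'ts',tri([(ct,T(211,132)),(cs,S(228,182))]),'all',tri([(c,w),(ct,T(211,132)),(cs,S(228,182))]))
print('ear',onz(ct,T(60,108),.102),onz(cs,S(129,220),.102),'ts',tri([(ct,T(60,108)),(cs,S(129,220))]))
R=np.array(o['eef_rot']);print('eye in tool',R.T@(E-o['ee_pos'])*1000)
"
```

```text
eye [ 0.56690756 -0.04946022  0.0915    ] [ 0.5662213  -0.04964434  0.0915    ] [ 0.56955624 -0.04724548  0.0915    ]
tri wt [ 0.56687651 -0.04988463  0.08720379] ts [ 0.56800606 -0.04856493  0.09115471] all [ 0.56761778 -0.0488468   0.09129341]
ear [0.57286236 0.01113554 0.102     ] [0.5762675  0.01475052 0.102     ] ts [0.57503759 0.01249533 0.10097794]
eye in tool [ 0.19659781  4.63780017 62.4639956 ]
```

Call:
arm_command:
  plan:
    - {"x":1.5,"y":-0.5,"z":15,"turn":-0.1,"gripper":1}
    - {"x":1.5,"y":-0.5,"z":30,"turn":-0.1,"gripper":1}
    - {"x":1.5,"y":-0.5,"z":42,"turn":-0.1,"gripper":1}
    - {"x":1.5,"y":-0.5,"z":52,"turn":-0.1,"gripper":1}
    - {"x":1.5,"y":-0.5,"z":57,"turn":-0.1,"gripper":1}

```text
time_s: 16.2
ee_pos: [0.5688, -0.0517, 0.0971]
eef_rot: [[0.997, 0.0, 0.073], [-0.073, 0.0, 0.997], [0.0, -1.0, 0.0]]
wrist_force: [0.6, 0.5, -0.9]
width: 0.0118
```

Call:
arm_command:
  plan:
    - {"x":0,"y":0,"z":0,"turn":0,"gripper":1}
    - {"x":0,"y":0,"z":0,"turn":0,"gripper":1}
    - {"x":0,"y":0,"z":0,"turn":0,"gripper":1}
    - {"x":0,"y":0,"z":0,"turn":0,"gripper":1}

```text
time_s: 16.7
ee_pos: [0.5687, -0.0532, 0.0971]
eef_rot: [[0.997, 0.0, 0.075], [-0.075, -0.0, 0.997], [0.0, -1.0, -0.0]]
wrist_force: [0.4, 0.7, -1.8]
width: 0.0114
```

```bash
python3 -c "
from h import *
plan(.5682,-.0497,.0967,-4.4)"
```

```text
at [568.7 -53.2  97.1] head -4.31 -> x -0.8 y 0.4 z 3.4 turn 0.09 F [ 0.4  0.7 -1.8] w 11.4 t 16.7
```

Call:
arm_command:
  plan:
    - {"x":-0.5,"y":0.3,"z":1,"turn":0.1,"gripper":1}
    - {"x":-0.5,"y":0.3,"z":2,"turn":0.1,"gripper":1}
    - {"x":-0.5,"y":0.3,"z":2,"turn":0.1,"gripper":1}

```text
time_s: 17.08
ee_pos: [0.5684, -0.0505, 0.0968]
eef_rot: [[0.997, 0.0, 0.076], [-0.076, 0.0, 0.997], [0.0, -1.0, 0.0]]
wrist_force: [-0.2, 0.0, -0.7]
width: 0.0114
```

Call:
arm_command:
  plan:
    - {"x":0,"y":0,"z":0.5,"turn":0,"gripper":1}
    - {"x":0,"y":0,"z":0.7,"turn":0,"gripper":1}
    - {"x":0,"y":0,"z":0.7,"turn":0,"gripper":1}

```text
time_s: 17.45
ee_pos: [0.5685, -0.05, 0.0968]
eef_rot: [[0.997, 0.0, 0.076], [-0.076, -0.0, 0.997], [0.0, -1.0, -0.0]]
wrist_force: [-1.1, 0.4, -1.4]
width: 0.0115
```

```bash
python3 -c "
from h import *
import pickle
plan(.5682,-.0504,.0967,-4.4)
c=get_calibration('wrist');o=get_obs()
a=grab_frame('wrist');np.save('w6',a);pickle.dump((c,o),open('w6.pkl','wb'));t=grab_frame('top');s=grab_frame('side');np.save('side6',s)
def cr(im,x,y,w,h,W,H):return cv2.resize(im[y:y+h,x:x+w],(W,H),interpolation=cv2.INTER_CUBIC)
M=np.hstack([cr(a,230,100,100,150,400,600),np.vstack([cr(t,285,145,60,45,400,300),cr(s,220,140,60,45,400,300)])])
cv2.imwrite('pics/m6.png',M[:,:,::-1])
for i in range(3):
  grab_frame('top');print(np.round(get_obs()['wrist_force'],1))"
```

```text
at [568.5 -50.   96.8] head -4.38 -> x -0.2 y 0.1 z -0.4 turn 0.02 F [-1.1  0.4 -1.4] w 11.5 t 17.4
[-0.5 -0.3 -1.4]
[ 0.1 -0.1 -2.5]
[-0.4 -0.3 -3. ]
```

View pics/m6.png

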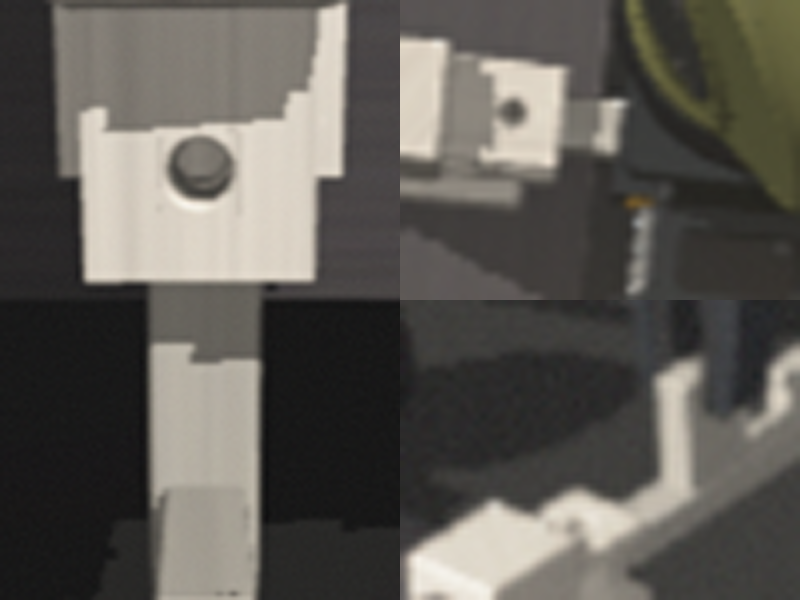

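Bar centred within ~1 mm (bar axis extrapolates to x≈204 at the hole, hole at 201); no contact force. Trim x and creep towards the notch to find its stop gently.

Call:
arm_command:
  plan:
    - {"x":-0.6,"y":0,"z":0,"turn":0,"gripper":1}
    - {"x":-0.6,"y":0,"z":0.3,"turn":0,"gripper":1}
    - {"x":-0.6,"y":0,"z":0.3,"turn":0,"gripper":1}

```text
time_s: 18.12
ee_pos: [0.5679, -0.0497, 0.0968]
eef_rot: [[0.997, 0.0, 0.076], [-0.076, -0.0, 0.997], [0.0, -1.0, -0.0]]
wrist_force: [-0.1, -0.0, -1.3]
width: 0.0115
```

Call:
arm_command:
  plan:
    - {"x":0,"y":0,"z":0.3,"turn":0,"gripper":1}
    - {"x":0,"y":0,"z":0.3,"turn":0,"gripper":1}

```text
time_s: 18.38
ee_pos: [0.5679, -0.0493, 0.0968]
eef_rot: [[0.997, 0.0, 0.076], [-0.076, -0.0, 0.997], [0.0, -1.0, -0.0]]
wrist_force: [1.9, -0.5, -0.9]
width: 0.0116
```

Call:
arm_command:
  plan:
    - {"x":0,"y":0,"z":0.3,"turn":0,"gripper":1}
    - {"x":0,"y":0,"z":0.3,"turn":0,"gripper":1}

```text
time_s: 18.62
ee_pos: [0.5679, -0.049, 0.0968]
eef_rot: [[0.997, 0.0, 0.076], [-0.076, -0.0, 0.997], [0.0, -1.0, -0.0]]
wrist_force: [0.5, 0.2, -1.3]
width: 0.0113
```

Call:
arm_command:
  plan:
    - {"x":0,"y":0,"z":0.3,"turn":0,"gripper":1}
    - {"x":0,"y":0,"z":0.3,"turn":0,"gripper":1}

```text
time_s: 18.88
ee_pos: [0.5679, -0.0488, 0.0968]
eef_rot: [[0.997, -0.0, 0.076], [-0.076, -0.0, 0.997], [-0.0, -1.0, -0.0]]
wrist_force: [0.1, 0.5, -0.8]
width: 0.0114
```

Call:
arm_command:
  plan:
    - {"x":0,"y":0,"z":0.3,"turn":0,"gripper":1}
    - {"x":0,"y":0,"z":0.3,"turn":0,"gripper":1}

```text
time_s: 19.12
ee_pos: [0.5679, -0.0488, 0.0968]
eef_rot: [[0.997, -0.0, 0.076], [-0.076, -0.0, 0.997], [-0.0, -1.0, -0.0]]
wrist_force: [-0.4, -1.3, -0.4]
width: 0.0119
```

```bash
python3 -c "
from h import *
import pickle
plan(.5682,-.0504,.0967,-4.4)
c=get_calibration('wrist');o=get_obs()
a=grab_frame('wrist');a2=np.load('w6.npy')
F=[]
for i in range(6):
  grab_frame('top');F.append(get_obs()['wrist_force'])
print(np.mean(F,0))
def cr(im,x,y,w,h,W,H):
  return cv2.convertScaleAbs(cv2.resize(im[y:y+h,x:x+w],(W,H),interpolation=cv2.INTER_CUBIC),alpha=1.8)
M=np.hstack([cr(a2,260,120,40,60,400,600),cr(a,260,120,40,60,400,600)])
cv2.imwrite('pics/m7.png',M[:,:,::-1])"
```

```text
at [567.9 -48.8  96.8] head -4.39 -> x 0.4 y 0.1 z -1.6 turn 0.01 F [-0.4 -1.3 -0.4] w 11.9 t 19.1
[-0.1757806  -1.21097492 -0.65476379]
```

View pics/m7.png

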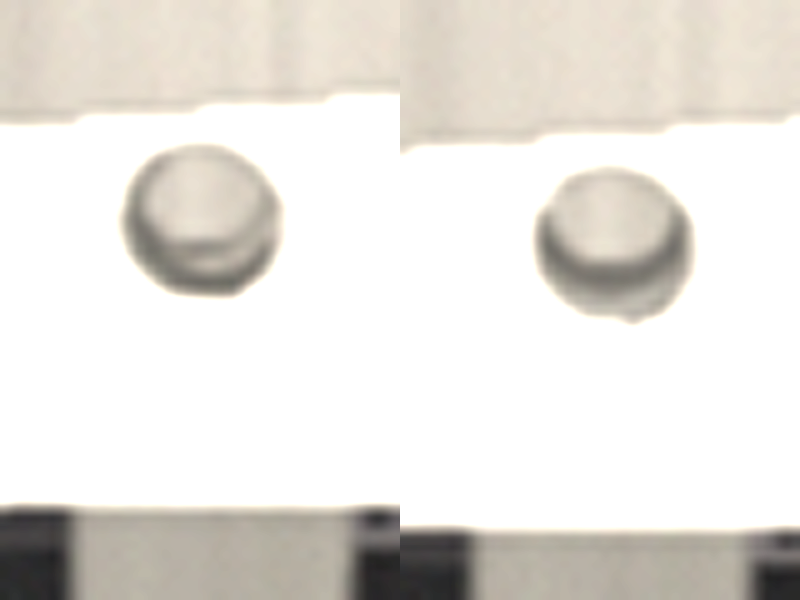

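The stop was found at y = -48.8 with about 1.2 N. In the right panel the eye hole sits concentric with the ear hole, allowing for parallax. Back off a hair, check, and hand in.

Call:
arm_command:
  plan:
    - {"x":0,"y":0,"z":-0.4,"turn":0,"gripper":1}
    - {"x":0,"y":0,"z":-0.4,"turn":0,"gripper":1}
    - {"x":0,"y":0,"z":-0.4,"turn":0,"gripper":1}
    - {"x":0,"y":0,"z":-0.4,"turn":0,"gripper":1}

```text
time_s: 19.98
ee_pos: [0.5679, -0.0488, 0.0968]
eef_rot: [[0.997, -0.0, 0.076], [-0.076, 0.0, 0.997], [-0.0, -1.0, 0.0]]
wrist_force: [0.7, -0.8, -2.2]
width: 0.0116
```

```bash
python3 -c "
from h import *
F=[]
for i in range(6):
  grab_frame('top');F.append(get_obs()['wrist_force'])
print(np.mean(F,0));plan(.5679,-.0489,.0967,-4.4);print(np.round(get_obs()['eef_rot'],3).tolist());print(job_done())"
```

```text
[-0.34959905 -0.64739959 -1.50143472]
at [567.9 -48.8  96.8] head -4.37 -> x -0.0 y 0.1 z -0.1 turn 0.03 F [ 0.3 -1.1 -1.9] w 11.5 t 20.3
[[0.997, 0.0, 0.076], [-0.076, 0.0, 0.997], [-0.0, -1.0, 0.0]]
the job is handed in; nothing more can be done
None
```

The gearbox block is home on the chassis pegs and released, with its ears off the thinner-peg side. The bare-steel swing arm is still gripped by its post, with its eye between the ears. The job was handed in at about 20 s.

**Block:** It met the plate exactly 50 mm above the height at which I had gripped it on the bench. The three camera views afterwards showed it flat on the plate, with its ears at heading -4.4°, in line with the chassis.

**Swing arm:**
- **Alignment:** I crept the eye towards the V notch until it stopped at about 1.2 N. The wrist picture there shows the eye hole concentric with the ear hole to within about 0.5 mm, allowing for parallax.
- **Height:** By the gripper height the eye centre is at 86.1 mm, against 86 mm for the middle of the gap. Before the eye went in, the top and side cameras put it within about 0.5 mm of that.
- **Level and load:** The tool is upright. The downward load of 1.5 N fits the arm's own weight, so the eye is not resting on an ear.

**What disagreed:**
- The side camera read positions 2–3 mm off from the other two cameras, so I used differences within each view for the final fit.
- I backed off 0.4 mm at the end, but the measured position did not change. A light touch of about 0.6–1 N on the notch remains, below the 5 N that could tip the block.

I did not touch the wheel, damper or glue bottle, but I did not check their positions again at the end.

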